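Put the striker away in its slot with the push stick

ROBOT

A 6-joint arm with a two-finger parallel gripper is mounted at the origin on the work surface. World frame = base frame: x ahead of the robot, y to its left, z up, the work surface at z = 0. Lengths are in m, angles in rad, forces in N, time in s.
With the tool pointing down it reaches from about 0.25 to 0.725 m from the base axis. Payload 4 kg.
Tool frame: the origin (TCP) lies between the finger pads; the fingertips stand 8 mm ahead of it and the grasp point (between the pads) lies 11 mm behind it (bot.tip_reach is the distance from the TCP to the fingertips, in m); z points along the fingers, y is the line along which they close (so a half turn about z gives the same grasp; the last joint's range is limited). The gripper opens to 85 mm and grips with 20 to 120 N. Pads are 22 mm wide; open, the fingers measure 114 mm over their backs; the gripper's body (76 mm by 85 mm) begins 54 mm behind the grasp point. The pads swing forward as they close: fully open they stand 13 mm farther back than shut.
Start: joints at [-1.3, 0.241, 0.005, 1.335, 0, 1.571], TCP at [0.134, -0.482, 0.239] pointing down, gripper open.
Joint ranges: [-2.72, 2.72], [-1.05, 1.87], [-1.09, 1.28], [-1.99, 2.15], [-1.42, 1.44], [-3.14, 3.14]. Speed limits (rad/s): [2.79, 2.79, 3.14, 3.14, 3.14, 3.14].

INTERFACE

Orientations are given as a unit quaternion [x, y, z, w].
In Python, from workcell import bot gives the robot as it stands.
- The arm moves only by the tool move_arm, never from a script. Its argument "deltas" is a list of rows, each a list of 7 numbers: the opening, from 0 (shut) to 1 (fully open), then the shift along the tool's x, y, z in mm, then the turn, a rotation vector about the tool's x, y, z in degrees. In form: [[gripper, tx, ty, tz, ax, ay, az], ...]. A call has 1 to 10 rows; each row shifts and turns the commanded pose from where the row before left it, along the tool's axes as they then stand; what a row does not reach is not made up. A row lasts 1/12 s, in which the tool goes at most 41.7 mm and 7.16 degrees, less where a joint would pass 70% of its speed; a pose out of reach is approached as far as the arm can. A call is refused whole if a number of a shift passes 41.7 or a number of a turn 7.16, either way. A call with a gripper value outside its range is refused whole. The fingers move at their own pace and stop on an object; the grip force is fixed at half the most. Time passes only in rows, so rows that do not move let the fingers close. It gives the time, the measured TCP pose, the force, the opening and the grip force at its end, in the units of the state.
- bot.get_obs(): the state, without advancing time (a new reading comes with each control period).
- bot.camera(name): name is "scene" or "top" or "wrist"; returns the picture (384x512x3 uint8, blue, green, red); there is no depth.
- bot.calibration(name): a dict with "K" (3x3 intrinsics, pixels), "position" and "orientation" of the camera in the world. Camera axes: x right, y down, z forward; pixel columns grow to the right and rows downward; lengths in m; the calibration is good to about 2 mm. A picture is of the moment at which its call begins: read the wrist's pose just before it. calibration takes no time and is no camera call; for the wrist camera it gives the pose at the moment of the call.
- bot.job_done(): hands the job in; it is judged then, once.
Trained networks look in the newest picture that a camera, given by its name, has taken for a name from the list of things; names that differ only in an ending like _2 or _b are one class to them, and where a whole thing is asked for, a point or a joint stands for the part that bears it (a point fixed in the world has none). Each returns a list of dicts, best first, with "conf" (0 to 1); they miss things now and then, are a little off and sometimes report something else, mostly with a low value. They report only what shows in the picture. A call takes as long as a camera call. They do not tell look-alikes from the thing itself.
- bot.outline_of(query, camera): "pixels" (384x512 bool, what is visible of it) and "rect" ([left, top, width, height] in pixels, round what is visible of it).
The state is a dict: "clock": time; "joint_pos": joint angles; "joint_vel": joint speeds; "tau": joint torques, N m; "eef_pos": TCP position; "tool_rot": TCP orientation; "ft_force": force on the tool from outside, world axes, zero at the start; "ft_torque": the same for the moment, N m; "grip_width": finger opening in m; "grasp_force": force on a finger pad.
Only numpy, scipy, OpenCV 4.12 (cv2) and the standard library are available. Lean on these libraries where they do the work, as an engineer would, in place of code of your own. Each camera call takes 0.05 s, during which the arm holds its last target. There are 200 camera calls.

TASK

The game is over: take the wooden push stick by its handle and use its nose to push the red striker along the narrow slot, past the sprung catch and on until it sits against the rubber buffer, and press it there firmly but gently for a moment (the buffer's place is different every time and has to be felt; never ram it or touch the striker with the fingers). Then draw the stick right out of the slot and lay it flat on the carrom board, leaving the tumblers, coin box and tray alone.

Things in the scene. Friction and masses are not known exactly. Their poses are not given: they have to be found in the camera images.
- rack: Striker slot, a wooden guide channel screwed to the carrom board. Origin on the board at mid-width, at the mouth of its roofed part; x points along it the way to push, z up. Side walls 18 mm high, 12 mm thick, 43 mm apart, from x = -45 mm to 150 mm. Open on top and at the front from x = -45 to 0; from x = 0 roofed (underside 18, top 23 mm above the board; clear to x = 70, then plywood). Its floor is the board.
- slot_catch (a point): Sprung catch of the slot, on the slot's centre line at x = 25 mm, 7 mm above the board: a 12 mm round steel pin that stands 4 mm out of the left (+y) wall and gives sideways. The striker takes about 5 to 10 N of push to pass it and is past it once its centre is beyond slot x = 38 mm.
- slot_buffer_nearest (a point): Nearest place where the rubber buffer's face can be: slot x = 78 mm, centre line, 8 mm above the board. The real face lies 0 to 30 mm farther along x, hidden under the plywood, so the striker's centre is at x = 57 to 88 mm when it touches. The buffer yields about 1 mm per 2 N and springs back. Pressing home is about 6 to 12 N; over 20 N on the striker, or of the stick on the slot, is ramming.
- striker: The red acrylic striker, a flat disc 41 mm across and 10 mm thick, 12 to 21 g, lying flat in the open front part of the slot (centre between x = -32 and -14 mm of the slot). Origin at the centre of its underside, z up.
- striker_center (a point): Centre of the striker, 5 mm above its underside.
- stick: Wooden push stick, 36 to 65 g, lying flat on the board, nose roughly towards the slot. Origin on its underside below the middle of the handle; x points along the blade to the nose, z up. Blade 20 mm wide, 10 mm high, from x = -20 to 165 mm (square nose). Handle: dark wooden block 40 mm long (x = -20 to 20), 20 mm wide, 46 mm high, to be gripped across its 20 mm width from above.
- stick_grip (a point): Place to grip on the stick's handle: its middle, 28 mm above the stick's underside.
- stick_nose (a point): Middle of the flat nose face of the stick, 165 mm ahead of the handle's middle and 5 mm above the underside.
- board: The square carrom board on its low steel stand, 740 mm square; its playing surface is level, 45 mm above the work surface (world z = 0.045 m), with a frame 50 mm wide that rises 20 mm above it. Origin on the work surface below the centre.
- tumbler_a_mid (a point): Centre of a stainless steel tumbler (leave alone), 68 mm across at the rim, 95 mm high; 45 mm above its foot.
- tumbler_b_mid (a point): Centre of the second stainless steel tumbler (leave alone), the same size.
- coin_box_mid (a point): Centre of the clear round coin box with a blue twist cap (leave alone), 68 mm across, 70 mm high.
- coaster_tray_mid (a point): Centre of the green plastic coaster tray (leave alone), 120 mm square, 18 mm high.
Things that resemble listed ones, but are neither listed nor needed, are in the scene too. What is shaped like the stick but pink or yellow is not meant.

How it is judged:
By the outcome, as a careful person would: the job done as asked, in the order asked, and still so for the second after the job is handed in, with the robot touching nothing.
It also fails if it takes over 51 s, if anything falls off the work surface, if the arm or the gripper's body presses on something with over 40 N, if the wrist force passes 120 N, or if a joint passes its speed limit or range.

## Working session

There is one attempt and no reset: what is moved stays moved. The work goes in short steps, Python scripts to look and compute and a tool call to move; the robot and the scene stay as the last step left them, time stands still between calls to the robot, and variables do not carry over. Pictures are saved under pics/ and viewed, at most 10 in all, crops included, and the job is handed in when it is done.

Besides the shell and the picture viewer there is one more tool, called after "Emit:" by a JSON object that holds its "name" and its "arguments", one argument or row to a line. move_arm: Moves the arm, as the interface text tells. Its arguments: {"type":"object","properties":{"deltas":{"type":"array","items":{"type":"array","items":{"type":"number"}}}},"required":["deltas"]}

```bash
mkdir -p pics; cat > h.py <<'E'
import numpy as np, cv2
from scipy.spatial.transform import Rotation as R
from workcell import bot
def P(c,pts):
    K=np.array(c["K"]);Rm=R.from_quat(c["orientation"]).as_matrix()
    q=(np.atleast_2d(pts)-c["position"])@Rm@K.T
    return q[:,:2]/q[:,2:]
def ray(c,uv):
    K=np.array(c["K"]);Rm=R.from_quat(c["orientation"]).as_matrix()
    return Rm@np.linalg.solve(K,[uv[0],uv[1],1.])
def onz(c,uv,z):
    d=ray(c,uv);p=np.array(c["position"]);return p+d*(z-p[2])/d[2]
def tri(cs,uvs):
    A=np.zeros((3,3));b=np.zeros(3)
    for c,uv in zip(cs,uvs):
        d=ray(c,uv);d/=np.linalg.norm(d);M=np.eye(3)-np.outer(d,d);A+=M;b+=M@np.array(c["position"])
    return np.linalg.solve(A,b)
E
python3 - <<'E'
from h import *
a=bot.camera("top");b=bot.camera("scene")
cv2.imwrite("pics/top.png",a);cv2.imwrite("pics/scene.png",b)
for n in("top","scene"):
    c=bot.calibration(n);print(n,c)
    for q in("stick","striker","rack","stick_nose","stick_grip","tumbler_a_mid","coin_box_mid","coaster_tray_mid"):
        for r in bot.outline_of(q,n)[:4]:
            m=r["pixels"];ys,xs=np.nonzero(m);print(q,round(r["conf"],2),r["rect"],xs.mean().round(1),ys.mean().round(1))
print(bot.get_obs()["clock"])
E
```

```text
top {'K': array([[384.26415883,   0.        , 252.34871898],
       [  0.        , 384.26415883, 186.49249354],
       [  0.        ,   0.        ,   1.        ]]), 'position': array([ 0.33490273, -0.11191148,  1.16871925]), 'orientation': array([-0.70473585,  0.70634252, -0.05684527,  0.03458673])}
stick 0.96 [358.5, 155.9, 18.8, 61.3] 370.3 190.5
stick 0.83 [217.9, 152.4, 64.0, 13.5] 251.4 159.4
stick 0.77 [278.4, 288.4, 63.7, 15.0] 307.5 296.3
stick 0.67 [171.4, 153.3, 17.7, 14.1] 180.6 159.6
striker 0.59 [174.0, 153.9, 17.9, 13.9] 181.0 159.5
rack 0.55 [117.6, 136.8, 73.5, 35.3] 150.8 155.9
stick_nose 0.98 [218.0, 154.2, 65.7, 11.5] 250.5 159.5
stick_nose 0.79 [278.9, 287.5, 60.8, 16.5] 308.5 296.1
stick_nose 0.75 [364.5, 157.5, 11.4, 60.0] 370.5 191.0
stick_grip 0.9 [364.6, 159.8, 13.2, 59.9] 370.5 189.5
stick_grip 0.86 [216.0, 151.2, 67.8, 17.0] 251.8 159.3
stick_grip 0.66 [280.1, 289.9, 59.9, 17.2] 307.6 296.2
tumbler_a_mid 0.76 [174.6, 69.8, 22.7, 25.0] 184.7 81.0
coin_box_mid 0.93 [126.5, 83.4, 29.5, 28.4] 142.1 95.0
coaster_tray_mid 0.58 [238.3, 70.7, 48.3, 43.4] 261.2 90.2
[... 425 characters left out ...]
 [126.2, 166.5, 42.4, 38.1] 151.7 184.7
stick 0.56 [143.9, 250.8, 40.6, 60.9] 164.1 278.9
striker 0.51 [312.1, 166.9, 12.1, 15.4] 316.8 174.9
rack 0.89 [304.2, 146.8, 52.5, 38.7] 334.3 162.7
stick_nose 0.97 [128.0, 163.5, 45.7, 44.6] 151.7 184.4
stick_nose 0.96 [143.7, 245.7, 38.6, 63.8] 163.9 278.4
stick_nose 0.87 [256.0, 191.2, 45.5, 41.5] 273.7 210.8
stick_grip 0.95 [144.8, 250.3, 42.3, 57.9] 164.0 278.6
stick_grip 0.82 [254.9, 191.6, 42.5, 39.0] 272.3 211.6
stick_grip 0.57 [123.7, 161.0, 46.4, 43.5] 152.1 184.1
tumbler_a_mid 0.65 [362.7, 183.6, 28.7, 33.5] 375.8 199.6
coin_box_mid 0.88 [372.7, 163.4, 25.0, 28.9] 388.8 175.4
coaster_tray_mid 0.79 [299.6, 232.8, 59.9, 48.7] 329.2 255.2
0.9
```

View pics/top.png

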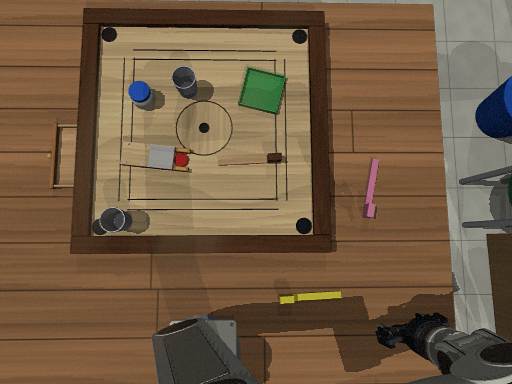

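View pics/scene.png

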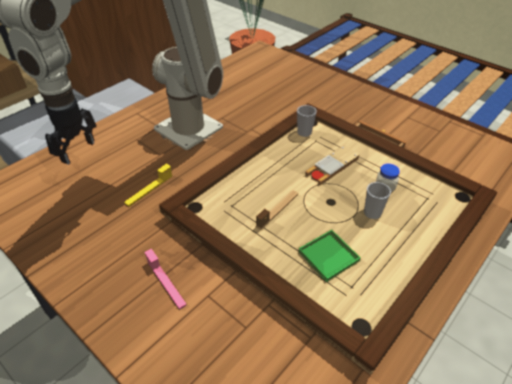

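The top view shows three stick-like things: a wooden one with a dark handle at (251,159), a pink one at (370,190) and a yellow one at (310,297). The wooden one on the board fits the description. The slot is at (155,156), with its mouth and the red striker at (181,159).

```bash
python3 - <<'E'
from h import *
a=cv2.imread("pics/top.png");cv2.imwrite("pics/crop.png",cv2.resize(a[125:195,105:305],None,fx=4,fy=4,interpolation=cv2.INTER_CUBIC))
c=bot.calibration("top");s=bot.calibration("scene")
for n,uv,z in(("handle",(276,158),.091),("nose",(218,162.5),.055),("striker",(181,159.5),.055),("mouth up",(191,150),.063),("mouth dn",(188,171),.063),("far up",(122,144),.068),("far dn",(121,165),.068)):print(n,onz(c,uv,z).round(4))
print("tri striker",tri([c,s],[(181,159.5),(316.8,174.9)]))
o=bot.get_obs();w=bot.calibration("wrist");print(o["eef_pos"],R.from_quat(o["tool_rot"]).as_matrix().round(3),w["K"])
Rt=R.from_quat(o["tool_rot"]).as_matrix();print("cam in tool",Rt.T@(w["position"]-o["eef_pos"]),(Rt.T@R.from_quat(w["orientation"]).as_matrix()).round(3))
E
```

```text
handle [ 0.5574 -0.2143  0.091 ]
nose [ 0.551  -0.0466  0.055 ]
striker [0.5597 0.0617 0.055 ]
mouth up [0.5865 0.0319 0.063 ]
mouth dn [0.5242 0.0396 0.063 ]
far up [0.6025 0.2308 0.068 ]
far dn [0.5407 0.2312 0.068 ]
tri striker [0.56005531 0.06195913 0.05348847]
[ 0.13374057 -0.48179763  0.239336  ] [[ 0.964  0.267  0.   ]
 [ 0.267 -0.964 -0.   ]
 [ 0.     0.    -1.   ]] [[279.46525806   0.         254.99600505]
 [  0.         279.46525806 189.86589634]
 [  0.           0.           1.        ]]
cam in tool [ 0.07621996 -0.00058342 -0.13474579] [[ 0.001 -0.955 -0.298]
 [ 1.     0.001 -0.001]
 [ 0.001 -0.298  0.955]]
```

View pics/crop.png

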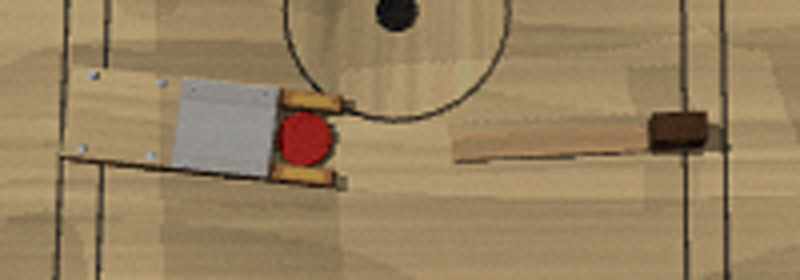

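The crop confirms it: wooden blade with a dark handle at crop (680,130), nose at (455,145). The striker is at (305,138) between the slot's open walls. Next I'll hover for wrist views.

Emit:
{"name": "move_arm", "arguments": {
  "deltas": [
    [1,36,-17,0,0,0,0],
    [1,36,-17,0,0,0,0],
    [1,36,-17,0,0,0,0],
    [1,36,-17,0,0,0,0],
    [1,36,-17,0,0,0,0],
    [1,36,-17,0,0,0,0],
    [1,36,-17,0,0,0,0],
    [1,36,-17,0,0,0,0],
    [1,36,-17,0,0,0,0],
    [1,36,-17,0,0,0,0]
  ]
}}

```text
clock: 1.73
eef_pos: [0.4364, -0.2201, 0.2396]
tool_rot: [0.991, 0.135, 0.0, 0.0]
ft_force: [1.1, -0.9, 0.6]
grip_width: 0.0851
grasp_force: 0.0
```

Emit:
{"name": "move_arm", "arguments": {
  "deltas": [
    [1,36,-17,0,0,0,0],
    [1,36,-17,0,0,0,0],
    [1,36,-17,0,0,0,0],
    [1,36,-17,0,0,0,0],
    [1,0,0,0,0,0,-7],
    [1,0,0,0,0,0,-7],
    [1,0,0,0,0,0,-7],
    [1,0,0,0,0,0,-7],
    [1,0,0,0,0,0,-7],
    [1,0,0,0,0,0,-7]
  ]
}}

```text
clock: 2.57
eef_pos: [0.5558, -0.1175, 0.2392]
tool_rot: [0.875, 0.484, -0.0, -0.0]
ft_force: [0.9, -0.0, -0.3]
grip_width: 0.0854
grasp_force: 0.0
```

Emit:
{"name": "move_arm", "arguments": {
  "deltas": [
    [1,0,0,0,0,0,-7],
    [1,0,0,0,0,0,-7],
    [1,0,0,0,0,0,-7],
    [1,0,0,0,0,0,-7],
    [1,0,0,0,0,0,-4.5],
    [1,0,0,0,0,0,0],
    [1,0,0,0,0,0,0]
  ]
}}

```text
clock: 3.15
eef_pos: [0.5557, -0.1176, 0.2393]
tool_rot: [0.708, 0.706, -0.0, -0.0]
ft_force: [0.0, 0.7, -0.6]
grip_width: 0.085
grasp_force: 0.0
```

```bash
python3 - <<'E'
from h import *
import pickle
o=bot.get_obs();w=bot.calibration("wrist");a=bot.camera("wrist");cv2.imwrite("pics/w1.png",a);pickle.dump(w,open("w1.pkl","wb"))
print(o["clock"],o["eef_pos"],o["joint_pos"].round(2) if hasattr(o["joint_pos"],"round") else o["joint_pos"],o["ft_force"],R.from_quat(o["tool_rot"]).as_matrix().round(3))
E
```

```text
3.15 [ 0.55572887 -0.11764638  0.23926972] [-0.21  0.38  0.19  1.39  0.    1.36] [ 0.02304797  0.65625609 -0.58166601] [[ 0.002  1.    -0.   ]
 [ 1.    -0.002  0.   ]
 [ 0.    -0.    -1.   ]]
```

View pics/w1.png

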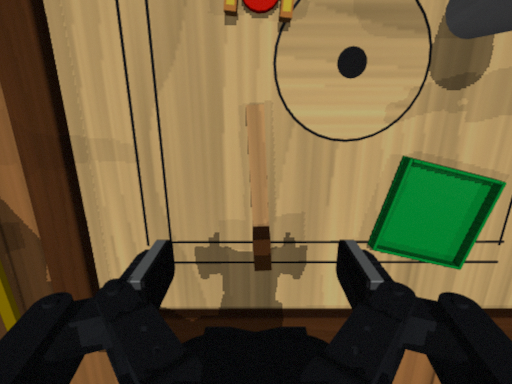

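Wrist view 1: nose at (256,104), handle top near (262,232), foot of its rear near (263,270), striker at (262,3). I'll take a second position further along +y, looking over the slot.

Emit:
{"name": "move_arm", "arguments": {
  "deltas": [
    [1,40,0,0,0,0,0],
    [1,40,0,0,0,0,0],
    [1,40,0,0,0,0,0],
    [1,20,0,0,0,0,0],
    [1,0,0,0,0,0,0],
    [1,0,0,0,0,0,0]
  ]
}}

```text
clock: 3.7
eef_pos: [0.5556, 0.0234, 0.2393]
tool_rot: [0.706, 0.708, -0.0, 0.0]
ft_force: [-0.6, -0.2, 0.1]
grip_width: 0.0851
grasp_force: 0.0
```

```bash
python3 - <<'E'
from h import *
import pickle
o=bot.get_obs();w=bot.calibration("wrist");a=bot.camera("wrist");cv2.imwrite("pics/w2.png",a);pickle.dump(w,open("w2.pkl","wb"))
print(o["clock"],o["eef_pos"],w["position"])
b=cv2.imread("pics/w1.png")
A=cv2.resize(a[20:260,190:390],None,fx=2.5,fy=2.5,interpolation=cv2.INTER_CUBIC)
B=cv2.resize(b[90:290,215:315],None,fx=3,fy=3,interpolation=cv2.INTER_CUBIC)
C=np.zeros((600,800,3),np.uint8);C[:600,:500]=A;C[:600,500:800]=B;cv2.imwrite("pics/c2.png",C)
E
```

```text
3.7 [0.55563814 0.02343372 0.23932339] [0.55560323 0.10006292 0.37404046]
```

View pics/c2.png

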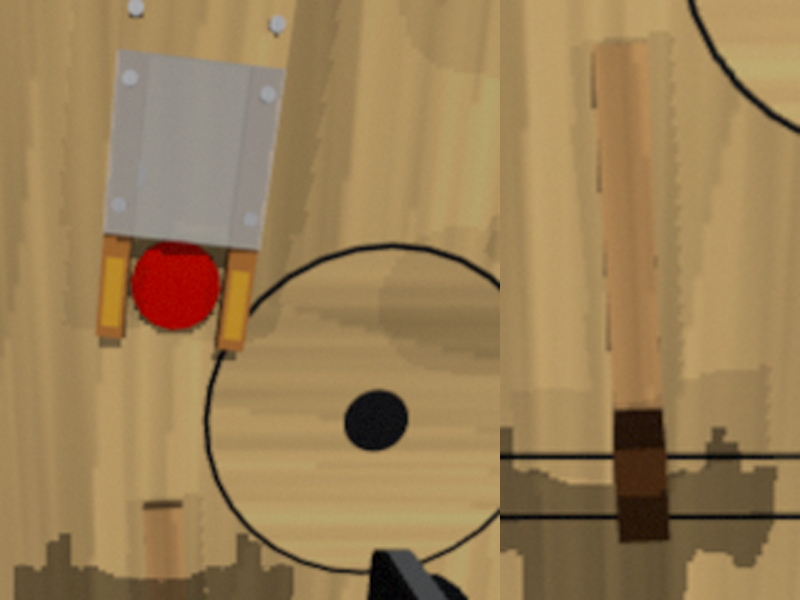

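The enlarged crops show these points (crop pixels):
- **Slot, left crop:** clear roof corners (118,50), (285,70), (260,249), (105,235); striker (176,286).
- **Stick, left crop:** nose top edge (144..182,508).
- **Stick, right crop:** nose (597,42)-(647,38), handle from (614..662,408) to (620..668,540).

I'll fit the poses to these.

```bash
python3 - <<'E'
from h import *
import pickle
from scipy.optimize import least_squares
w1=pickle.load(open("w1.pkl","rb"));w2=pickle.load(open("w2.pkl","rb"))
A=lambda x,y:((x+.5)/2.5-.5+190,(y+.5)/2.5-.5+20)
B=lambda x,y:((x-500+.5)/3-.5+215,(y+.5)/3-.5+90)
def T(p,q):
    c,s=np.cos(p[2]),np.sin(p[2]);q=np.array(q,float);return np.c_[p[0]+c*q[:,0]-s*q[:,1],p[1]+s*q[:,0]+c*q[:,1],p[3]+q[:,2]]
rp=[(0,.0335,.023),(0,-.0335,.023),(.07,.0335,.023),(.07,-.0335,.023)]
ru=[A(105,235),A(260,249),A(118,50),A(285,70)]
for zf in (0,1):
    f=lambda p:(P(w2,T(p if zf else [*p[:3],.045],rp))-ru).ravel()
    r=least_squares(f,[.55,.09,1.5,.045]);print("slot",r.x.round(4),np.degrees(r.x[2]).round(2),r.fun.round(1))
    if not zf: S=[*r.x[:3],.045]
print("wall front proj (crop)",((P(w2,T(S,[(-.045,.0335,.018),(-.045,-.0215,.018),(-.045,-.0335,.018)]))-[190,20])*2.5).round(0))
sc=onz(w2,A(176,286),.055);print("striker",sc,"tri top/wrist",tri([w2,bot.calibration("top")],[A(176,286),(181,159.5)]))
c,s=np.cos(S[2]),np.sin(S[2]);d=sc[:2]-S[:2];print("in slot",c*d[0]+s*d[1],-s*d[0]+c*d[1])
n=.165
def g(p):
    a=P(w1,T(p,[(n,.01,.01),(n,-.01,.01),(.02,.01,.01),(.02,-.01,.01),(-.02,.01,.046),(-.02,-.01,.046)]))-[B(597,42),B(647,38),B(614,408),B(662,408),B(620,540),B(668,540)]
    b=P(w2,T(p,[(n,.01,.01),(n,-.01,.01)]))-[A(144,508),A(182,508)]
    return np.r_[a.ravel(),b.ravel()]
for zf in(0,1):
    r=least_squares(lambda p:g(p if zf else [*p[:3],.045]),[.555,-.21,1.57,.045]);print("stick",r.x.round(4),np.degrees(r.x[2]).round(2),r.fun.round(1))
    if not zf: K=[*r.x[:3],.045]
print("grip",T(K,[(0,0,.028)]),"nose",T(K,[(n,0,.005)]))
pickle.dump((S,K),open("SK.pkl","wb"))
E
```

```text
slot [0.5637 0.0862 1.4741 0.045 ] 84.46 [-0.4 -0.3  0.4  0.5 -0.3  0.2  0.3 -0.3]
slot [0.5638 0.0864 1.4741 0.0431] 84.46 [-0.2 -0.6  0.3  0.2 -0.2  0.4  0.1 -0.2]
wall front proj (crop) [[ 97. 336.]
 [218. 348.]
 [245. 351.]]
striker [0.56122089 0.06655013 0.055     ] tri top/wrist [0.56212927 0.0645093  0.03994865]
in slot -0.019821951700055428 0.0005897344881717343
stick [ 0.5635 -0.2064  1.6168  0.045 ] 92.63 [-1.   0.3  0.7  0.7 -0.   0.   0.  -0.7 -0.6  0.5  0.6 -0.2 -0.2 -0.1
  0.7 -0.8]
stick [ 0.5635 -0.2061  1.6167  0.0458] 92.63 [-1.   0.   0.7  0.5 -0.1  0.1  0.  -0.6 -0.6  0.7  0.6 -0.  -0.2 -0.1
  0.7 -0.7]
grip [[ 0.56348542 -0.2063796   0.073     ]] nose [[ 0.5559041  -0.04155387  0.05      ]]
```

Fits agree to under 1 px, and the fitted base heights (43 to 46 mm) match the board. The striker is at slot x = -20 mm. Now the grasp.

Emit:
{"name": "move_arm", "arguments": {
  "deltas": [
    [1,-38.3,1.2,0,0,0,0],
    [1,-38.3,1.2,0,0,0,0],
    [1,-38.3,1.2,0,0,0,0],
    [1,-38.3,1.2,0,0,0,0],
    [1,-38.3,1.2,0,0,0,0],
    [1,-38.3,1.3,0,0,0,-2.5],
    [1,0,0,40,0,0,0],
    [1,0,0,40,0,0,0],
    [1,0,0,35,0,0,0],
    [1,0,0,0,0,0,0]
  ]
}}

```text
clock: 4.58
eef_pos: [0.5567, -0.2078, 0.1161]
tool_rot: [0.693, 0.721, -0.003, -0.007]
ft_force: [-1.5, 1.2, -1.3]
grip_width: 0.0854
grasp_force: 0.0
```

```bash
python3 - <<'E'
from h import *
o=bot.get_obs();print(o["eef_pos"],R.from_quat(o["tool_rot"]).as_matrix().round(4))
t,=[R.from_quat(o["tool_rot"]).as_matrix()];print(1e3*t.T@(np.array([.5635,-.2064,.062])-o["eef_pos"]))
E
```

```text
[ 0.55666567 -0.20784505  0.11608601] [[-0.0395  0.9991 -0.0147]
 [ 0.9992  0.0395  0.0051]
 [ 0.0056 -0.0145 -0.9999]]
[ 0.86862801  7.67004248 53.98618839]
```

Emit:
{"name": "move_arm", "arguments": {
  "deltas": [
    [1,0,0,0,0,0,0],
    [1,0,0,0,0,0,0]
  ]
}}

```text
clock: 4.75
eef_pos: [0.564, -0.2088, 0.1263]
tool_rot: [0.692, 0.722, 0.0, 0.001]
ft_force: [-0.8, -0.4, 0.2]
grip_width: 0.0856
grasp_force: 0.0
```

```bash
python3 - <<'E'
from h import *
o=bot.get_obs();print(o["eef_pos"],o["joint_pos"],R.from_quat(o["tool_rot"]).as_matrix().round(4))
t,=[R.from_quat(o["tool_rot"]).as_matrix()];print(1e3*t.T@(np.array([.5635,-.2064,.062])-o["eef_pos"]))
E
```

```text
[ 0.56398081 -0.20876151  0.1263453 ] [-3.54414206e-01  5.04393998e-01  9.26106385e-02  1.15625880e+00
 -2.11466521e-04  1.17401764e+00] [[-0.0423  0.9991  0.0025]
 [ 0.9991  0.0424 -0.0012]
 [-0.0013  0.0025 -1.    ]]
[ 2.46079096 -0.53855144 64.34112195]
```

Emit:
{"name": "move_arm", "arguments": {
  "deltas": [
    [1,2.4,-0.5,20,0,0,0],
    [1,0,0,20,0,0,0],
    [1,0,0,15,0,0,0],
    [1,0,0,8,0,0,0],
    [1,0,0,0,0,0,0],
    [1,0,0,0,0,0,0]
  ]
}}

```text
clock: 5.25
eef_pos: [0.5639, -0.2055, 0.0633]
tool_rot: [0.691, 0.722, 0.001, 0.001]
ft_force: [-0.4, -0.3, -0.1]
grip_width: 0.0855
grasp_force: 0.0
```

```bash
python3 - <<'E'
from h import *
o=bot.get_obs();t=R.from_quat(o["tool_rot"]).as_matrix();print(o["eef_pos"],t.round(4))
print(1e3*t.T@(np.array([.5635,-.2064,.062])-o["eef_pos"]),o["ft_force"])
E
```

```text
[ 0.5638663  -0.20553814  0.06334103] [[-0.0439  0.999   0.003 ]
 [ 0.999   0.0439 -0.0012]
 [-0.0013  0.0029 -1.    ]]
[-0.84319985 -0.4077182   1.34094041] [-0.36685406 -0.27328882 -0.05444155]
```

Within 1 mm of the grip point. I'll close, then lift a little.

Emit:
{"name": "move_arm", "arguments": {
  "deltas": [
    [0,0,0,0,0,0,0],
    [0,0,0,0,0,0,0],
    [0,0,0,0,0,0,0],
    [0,0,0,0,0,0,0],
    [0,0,0,0,0,0,0],
    [0,0,0,0,0,0,0],
    [0,0,0,0,0,0,0],
    [0,0,0,0,0,0,0]
  ]
}}

```text
clock: 5.92
eef_pos: [0.5628, -0.2052, 0.0617]
tool_rot: [0.691, 0.722, 0.0, 0.0]
ft_force: [-0.9, 0.7, 3.0]
grip_width: 0.0197
grasp_force: 59.1
```

```bash
python3 - <<'E'
from h import *
o=bot.get_obs();t=R.from_quat(o["tool_rot"]).as_matrix();print(o["eef_pos"],t.round(4),o["ft_force"],o["grip_width"],o["grasp_force"])
E
```

```text
[ 0.56279028 -0.20519841  0.06173437] [[-4.39e-02  9.99e-01  9.00e-04]
 [ 9.99e-01  4.39e-02 -3.00e-04]
 [-3.00e-04  9.00e-04 -1.00e+00]] [-0.92651968  0.70685352  2.95568849] 0.01973916438226728 59.13836181163788
```

Emit:
{"name": "move_arm", "arguments": {
  "deltas": [
    [0,0,0,-6,0,0,0],
    [0,0,0,-2,0,0,4],
    [0,0,0,0,0,0,4],
    [0,16,-7,0,0,0,0],
    [0,18,-7,0,0,0,0],
    [0,18,-7,0,0,0,0],
    [0,14,-6,0,0,0,0],
    [0,0,0,0,0,0,0],
    [0,0,0,0,0,0,0],
    [0,0,0,0,0,0,0]
  ]
}}

```text
clock: 6.75
eef_pos: [0.5423, -0.1371, 0.0695]
tool_rot: [0.74, 0.673, 0.0, 0.0]
ft_force: [0.2, -0.4, -0.4]
grip_width: 0.0197
grasp_force: 58.8
```

```bash
cat >> h.py <<'E'
import pickle
S=pickle.load(open("SK.pkl","rb"))[0] if __import__("os").path.exists("SK.pkl") else None
def st():
    o=bot.get_obs();t=R.from_quat(o["tool_rot"]).as_matrix();p=o["eef_pos"]
    c,s=np.cos(S[2]),np.sin(S[2]);d=p[:2]-np.array(S[:2]);f=o["ft_force"]
    print("t %.2f TCP slot x %.1f y %.1f z %.1f mm yawerr %.2f tilt %s | F along %.2f lat %.2f z %.2f grip %.1f"%(o["clock"],1e3*(c*d[0]+s*d[1]),1e3*(-s*d[0]+c*d[1]),1e3*p[2],np.degrees(np.arctan2(t[1,0],t[0,0])-S[2]),np.degrees(t[2,:2]).round(2),c*f[0]+s*f[1],-s*f[0]+c*f[1],f[2],o["grasp_force"]))
E
python3 - <<'E'
from h import *
st()
w=bot.calibration("wrist");a=bot.camera("wrist");cv2.imwrite("pics/w3.png",a);pickle.dump(w,open("w3.pkl","wb"))
cv2.imwrite("pics/c3.png",cv2.resize(a[0:260,170:370],None,fx=2.3,fy=2.3,interpolation=cv2.INTER_CUBIC))
E
```

```text
t 6.75 TCP slot x -224.3 y -0.2 z 69.5 mm yawerr 0.06 tilt [-0.03  0.04] | F along -0.34 lat -0.23 z -0.43 grip 58.8
```

View pics/c3.png

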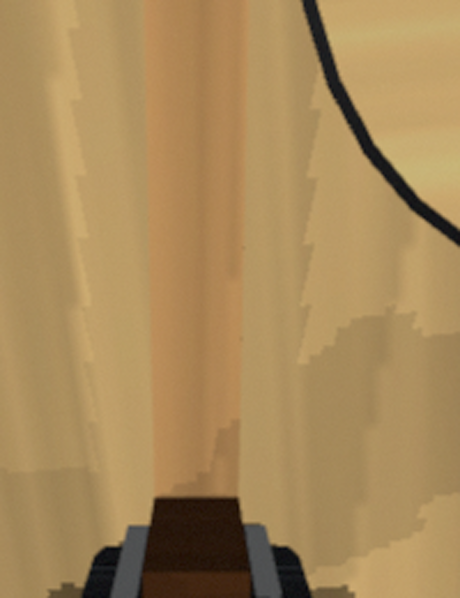

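The blade is straight and centred under the tool. I'll lower it to about 2.5 mm above the board and advance slowly to the striker.

Emit:
{"name": "move_arm", "arguments": {
  "deltas": [
    [0,0,0,3,0,0,0],
    [0,0,0,2.5,0,0,0],
    [0,8,0,0,0,0,0],
    [0,6,0,0,0,0,0],
    [0,3,0,0,0,0,0],
    [0,2,0,0,0,0,0],
    [0,2,0,0,0,0,0],
    [0,2,0,0,0,0,0],
    [0,2,0,0,0,0,0],
    [0,2,0,0,0,0,0]
  ]
}}

```text
clock: 7.63
eef_pos: [0.5445, -0.1098, 0.0639]
tool_rot: [0.74, 0.672, 0.0, 0.0]
ft_force: [-0.4, -0.3, -0.8]
grip_width: 0.0191
grasp_force: 58.8
```

```bash
python3 - <<'E'
from h import *
st()
a=bot.camera("top");b=bot.camera("scene")
C=np.vstack([cv2.resize(a[125:195,105:305],None,fx=4,fy=4,interpolation=cv2.INTER_CUBIC),cv2.resize(b[135:210,230:430],None,fx=4,fy=4,interpolation=cv2.INTER_CUBIC)])
cv2.imwrite("pics/c4.png",C);print(C.shape)
E
```

```text
t 7.63 TCP slot x -196.9 y 0.2 z 63.9 mm yawerr 0.05 tilt [-0.01  0.01] | F along -0.32 lat 0.37 z -0.80 grip 58.8
(580, 800, 3)
```

View pics/c4.png

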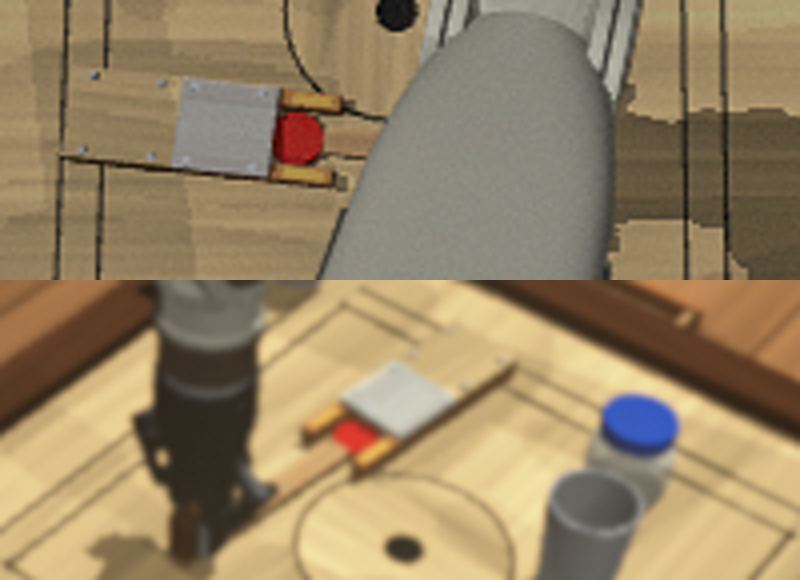

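The nose meets the striker squarely at (325,140) in the top crop, and the striker has started moving in. I'll push on towards the catch.

Emit:
{"name": "move_arm", "arguments": {
  "deltas": [
    [0,3,0,0,0,0,0],
    [0,3,0,0,0,0,0],
    [0,3,0,0,0,0,0],
    [0,3,0,0,0,0,0],
    [0,3,0,0,0,0,0],
    [0,3,0,0,0,0,0],
    [0,2,0,0,0,0,0],
    [0,1,0,0,0,0,0],
    [0,0,0,0,0,0,0]
  ]
}}

```text
clock: 8.48
eef_pos: [0.5465, -0.0887, 0.0638]
tool_rot: [0.74, 0.673, 0.0, -0.0]
ft_force: [0.2, 0.0, -1.1]
grip_width: 0.0196
grasp_force: 58.8
```

```bash
python3 -c "from h import *;st()"
```

```text
t 8.48 TCP slot x -175.8 y 0.2 z 63.8 mm yawerr 0.08 tilt [0. 0.] | F along 0.02 lat -0.16 z -1.08 grip 58.8
```

Emit:
{"name": "move_arm", "arguments": {
  "deltas": [
    [0,1.5,0,0,0,0,0],
    [0,1.5,0,0,0,0,0],
    [0,1.5,0,0,0,0,0],
    [0,1,0,0,0,0,0],
    [0,1,0,0,0,0,0],
    [0,1,0,0,0,0,0]
  ]
}}

```text
clock: 8.98
eef_pos: [0.5476, -0.082, 0.064]
tool_rot: [0.74, 0.672, -0.0, 0.001]
ft_force: [1.3, -3.0, -0.9]
grip_width: 0.0194
grasp_force: 58.8
```

Emit:
{"name": "move_arm", "arguments": {
  "deltas": [
    [0,1,0,0,0,0,0],
    [0,1,0,0,0,0,0],
    [0,1,0,0,0,0,0],
    [0,1,0,0,0,0,0]
  ]
}}

```text
clock: 9.32
eef_pos: [0.5479, -0.0797, 0.0644]
tool_rot: [0.741, 0.672, -0.001, 0.002]
ft_force: [0.0, -9.2, 2.8]
grip_width: 0.0196
grasp_force: 59.0
```

Emit:
{"name": "move_arm", "arguments": {
  "deltas": [
    [0,1,0,0,0,0,0],
    [0,1,0,0,0,0,0],
    [0,1,0,0,0,0,0],
    [0,1,0,0,0,0,0]
  ]
}}

```text
clock: 9.65
eef_pos: [0.5485, -0.0765, 0.0646]
tool_rot: [0.741, 0.672, -0.001, 0.003]
ft_force: [0.2, -9.2, 1.6]
grip_width: 0.0195
grasp_force: 59.1
```

```bash
python3 -c "from h import *;st()"
```

```text
t 9.65 TCP slot x -163.4 y -0.6 z 64.6 mm yawerr -0.09 tilt [-0.33  0.12] | F along -9.10 lat -1.10 z 1.57 grip 59.1
```

Passing the catch at about 9 N, with the striker centre near slot x = 21. Continuing.

Emit:
{"name": "move_arm", "arguments": {
  "deltas": [
    [0,1,0,0,0,0,0],
    [0,1,0,0,0,0,0],
    [0,1,0,0,0,0,0],
    [0,1,0,0,0,0,0],
    [0,1,0,0,0,0,0]
  ]
}}

```text
clock: 10.07
eef_pos: [0.5487, -0.0715, 0.0645]
tool_rot: [0.741, 0.672, -0.002, 0.002]
ft_force: [-0.7, -10.1, 2.6]
grip_width: 0.0194
grasp_force: 59.1
```

Emit:
{"name": "move_arm", "arguments": {
  "deltas": [
    [0,1,0,0,0,0,0],
    [0,1,0,0,0,0,0],
    [0,1,0,0,0,0,0],
    [0,1,0,0,0,0,0],
    [0,1,0,0,0,0,0]
  ]
}}

```text
clock: 10.48
eef_pos: [0.5486, -0.0657, 0.0642]
tool_rot: [0.741, 0.672, -0.001, 0.001]
ft_force: [-0.8, -7.0, 1.6]
grip_width: 0.0196
grasp_force: 59.1
```

```bash
python3 -c "from h import *;st()"
```

```text
t 10.48 TCP slot x -152.7 y 0.4 z 64.2 mm yawerr -0.03 tilt [-0.23  0.  ] | F along -7.02 lat 0.16 z 1.64 grip 59.1
```

Emit:
{"name": "move_arm", "arguments": {
  "deltas": [
    [0,1,0,0,0,0,0],
    [0,1,0,0,0,0,0],
    [0,1,0,0,0,0,0],
    [0,1,0,0,0,0,0],
    [0,1,0,0,0,0,0],
    [0,1,0,0,0,0,0],
    [0,1,0,0,0,0,0],
    [0,1,0,0,0,0,0]
  ]
}}

```text
clock: 11.15
eef_pos: [0.5495, -0.0551, 0.0637]
tool_rot: [0.74, 0.673, 0.0, -0.0]
ft_force: [-0.5, 0.1, 0.0]
grip_width: 0.0195
grasp_force: 58.8
```

Emit:
{"name": "move_arm", "arguments": {
  "deltas": [
    [0,1,0,0,0,0,0],
    [0,1,0,0,0,0,0],
    [0,1,0,0,0,0,0],
    [0,1,0,0,0,0,0],
    [0,1,0,0,0,0,0],
    [0,1,0,0,0,0,0],
    [0,0,0,0,0,0,0]
  ]
}}

```text
clock: 11.73
eef_pos: [0.5503, -0.0495, 0.0638]
tool_rot: [0.74, 0.673, 0.0, -0.0]
ft_force: [-0.4, 0.1, -0.9]
grip_width: 0.0193
grasp_force: 58.8
```

```bash
python3 -c "from h import *;st()"
```

```text
t 11.73 TCP slot x -136.4 y 0.3 z 63.8 mm yawerr 0.06 tilt [0.01 0.  ] | F along 0.09 lat 0.39 z -0.91 grip 58.8
```

Past the catch, and the force is back to zero. Now I'll feel for the buffer in small steps.

Emit:
{"name": "move_arm", "arguments": {
  "deltas": [
    [0,1.2,0,0,0,0,0],
    [0,1.2,0,0,0,0,0],
    [0,1.2,0,0,0,0,0],
    [0,1.2,0,0,0,0,0],
    [0,1.2,0,0,0,0,0],
    [0,0,0,0,0,0,0]
  ]
}}

```text
clock: 12.23
eef_pos: [0.5508, -0.0435, 0.0638]
tool_rot: [0.74, 0.673, 0.0, -0.0]
ft_force: [0.1, -0.8, -0.9]
grip_width: 0.0194
grasp_force: 58.8
```

Emit:
{"name": "move_arm", "arguments": {
  "deltas": [
    [0,1,0,0,0,0,0],
    [0,1,0,0,0,0,0],
    [0,1,0,0,0,0,0],
    [0,1,0,0,0,0,0],
    [0,0,0,0,0,0,0]
  ]
}}

```text
clock: 12.65
eef_pos: [0.5512, -0.0395, 0.0638]
tool_rot: [0.74, 0.673, 0.0, -0.0]
ft_force: [0.7, -0.6, -1.0]
grip_width: 0.0193
grasp_force: 58.8
```

```bash
python3 -c "from h import *;st()"
```

```text
t 12.65 TCP slot x -126.4 y 0.3 z 63.8 mm yawerr 0.06 tilt [0.01 0.  ] | F along -0.52 lat -0.71 z -1.00 grip 58.8
```

Emit:
{"name": "move_arm", "arguments": {
  "deltas": [
    [0,1,0,0,0,0,0],
    [0,1,0,0,0,0,0],
    [0,1,0,0,0,0,0],
    [0,1,0,0,0,0,0],
    [0,0,0,0,0,0,0]
  ]
}}

```text
clock: 13.07
eef_pos: [0.5516, -0.0355, 0.0638]
tool_rot: [0.74, 0.673, 0.0, -0.0]
ft_force: [0.4, -0.2, 0.6]
grip_width: 0.0197
grasp_force: 58.8
```

Emit:
{"name": "move_arm", "arguments": {
  "deltas": [
    [0,1,0,0,0,0,0],
    [0,1,0,0,0,0,0],
    [0,1,0,0,0,0,0],
    [0,1,0,0,0,0,0],
    [0,0,0,0,0,0,0]
  ]
}}

```text
clock: 13.48
eef_pos: [0.552, -0.0321, 0.0639]
tool_rot: [0.74, 0.672, -0.0, 0.0]
ft_force: [0.1, -1.6, 0.1]
grip_width: 0.0195
grasp_force: 58.8
```

The advance fell short (3.4 of 4 mm) with -1.6 N, so this is probably the buffer. Another 2.5 mm.

Emit:
{"name": "move_arm", "arguments": {
  "deltas": [
    [0,1,0,0,0,0,0],
    [0,1,0,0,0,0,0],
    [0,0.5,0,0,0,0,0],
    [0,0,0,0,0,0,0]
  ]
}}

```text
clock: 13.82
eef_pos: [0.5522, -0.0304, 0.064]
tool_rot: [0.74, 0.672, -0.001, 0.001]
ft_force: [-0.7, -5.7, 1.5]
grip_width: 0.019
grasp_force: 58.9
```

```bash
python3 -c "from h import *;st()"
```

```text
t 13.82 TCP slot x -117.2 y 0.2 z 64.0 mm yawerr 0.01 tilt [-0.14  0.02] | F along -5.73 lat 0.10 z 1.48 grip 58.9
```

Force rises linearly, as the rubber should. I'll press to about 9 N and hold.

Emit:
{"name": "move_arm", "arguments": {
  "deltas": [
    [0,1,0,0,0,0,0],
    [0,1,0,0,0,0,0],
    [0,0,0,0,0,0,0],
    [0,0,0,0,0,0,0],
    [0,0,0,0,0,0,0],
    [0,0,0,0,0,0,0]
  ]
}}

```text
clock: 14.32
eef_pos: [0.5524, -0.0293, 0.0641]
tool_rot: [0.741, 0.672, -0.001, 0.001]
ft_force: [-0.9, -8.4, 0.7]
grip_width: 0.0196
grasp_force: 59.0
```

Emit:
{"name": "move_arm", "arguments": {
  "deltas": [
    [0,0,0,0,0,0,0],
    [0,0,0,0,0,0,0],
    [0,0,0,0,0,0,0],
    [0,0,0,0,0,0,0],
    [0,0,0,0,0,0,0],
    [0,0,0,0,0,0,0]
  ]
}}

```text
clock: 14.82
eef_pos: [0.5524, -0.0292, 0.0641]
tool_rot: [0.741, 0.672, -0.001, 0.001]
ft_force: [-1.3, -7.5, 2.3]
grip_width: 0.0195
grasp_force: 59.0
```

```bash
python3 -c "from h import *;st()"
```

```text
t 14.82 TCP slot x -116.0 y 0.1 z 64.1 mm yawerr -0.03 tilt [-0.21  0.03] | F along -7.63 lat 0.58 z 2.26 grip 59.0
```

Held at about 8 N for 0.7 s. Now drawing the stick straight out, gently at first.

Emit:
{"name": "move_arm", "arguments": {
  "deltas": [
    [0,-1,0,0,0,0,0],
    [0,-1,0,0,0,0,0],
    [0,-1,0,0,0,0,0],
    [0,-1,0,0,0,0,0],
    [0,-2,0,0,0,0,0],
    [0,-4,0,0,0,0,0],
    [0,-6,0,0,0,0,0],
    [0,-8,0,0,0,0,0],
    [0,-8,0,0,0,0,0],
    [0,-8,0,0,0,0,0]
  ]
}}

```text
clock: 15.65
eef_pos: [0.5485, -0.0678, 0.0638]
tool_rot: [0.74, 0.672, 0.0, -0.0]
ft_force: [0.1, -0.2, -1.1]
grip_width: 0.0192
grasp_force: 58.8
```

Emit:
{"name": "move_arm", "arguments": {
  "deltas": [
    [0,-10,0,0,0,0,0],
    [0,-10,0,0,0,0,0],
    [0,-10,0,0,0,0,0],
    [0,-10,0,0,0,0,0],
    [0,-10,0,0,0,0,0],
    [0,-10,0,0,0,0,0],
    [0,-10,0,0,0,0,0],
    [0,-10,0,0,0,0,0],
    [0,-7,0,0,0,0,0],
    [0,0,0,0,0,0,0]
  ]
}}

```text
clock: 16.48
eef_pos: [0.5401, -0.1553, 0.0638]
tool_rot: [0.741, 0.672, -0.0, 0.0]
ft_force: [-1.0, -0.6, -0.1]
grip_width: 0.0197
grasp_force: 58.8
```

Emit:
{"name": "move_arm", "arguments": {
  "deltas": [
    [0,0,0,0.8,0,0,0],
    [0,0,0,0.8,0,0,0],
    [0,0,0,0,0,0,0],
    [0,0,0,0,0,0,0]
  ]
}}

```text
clock: 16.82
eef_pos: [0.5402, -0.1531, 0.0621]
tool_rot: [0.74, 0.673, -0.0, -0.0]
ft_force: [-0.1, 0.5, -0.8]
grip_width: 0.0194
grasp_force: 58.8
```

```bash
python3 -c "from h import *;st()"
```

```text
t 16.82 TCP slot x -240.5 y 0.3 z 62.1 mm yawerr 0.11 tilt [ 0.01 -0.02] | F along 0.48 lat 0.19 z -0.85 grip 58.8
```

Emit:
{"name": "move_arm", "arguments": {
  "deltas": [
    [0,0,0,0.5,0,0,0],
    [0,0,0,0,0,0,0],
    [0,0,0,0,0,0,0]
  ]
}}

```text
clock: 17.07
eef_pos: [0.5404, -0.1535, 0.0618]
tool_rot: [0.74, 0.673, 0.0, 0.0]
ft_force: [-0.3, -0.1, -1.3]
grip_width: 0.0195
grasp_force: 59.0
```

Emit:
{"name": "move_arm", "arguments": {
  "deltas": [
    [1,0,0,0,0,0,0],
    [1,0,0,0,0,0,0],
    [1,0,0,0,0,0,0],
    [1,0,0,0,0,0,0],
    [1,0,0,0,0,0,0],
    [1,0,0,0,0,0,0],
    [1,0,0,0,0,0,0],
    [1,0,0,0,0,0,0]
  ]
}}

```text
clock: 17.73
eef_pos: [0.5402, -0.1537, 0.0617]
tool_rot: [0.74, 0.672, -0.0, -0.0]
ft_force: [-0.2, 0.5, -0.3]
grip_width: 0.0858
grasp_force: 0.0
```

Emit:
{"name": "move_arm", "arguments": {
  "deltas": [
    [1,0,0,-15,0,0,0],
    [1,0,0,-25,0,0,0],
    [1,0,0,-35,0,0,0],
    [1,0,0,-40,0,0,0],
    [1,0,0,-40,0,0,0],
    [1,-40,0,0,0,0,0],
    [1,-40,0,0,0,0,0],
    [1,-40,0,0,0,0,0],
    [1,0,0,0,0,0,0],
    [1,0,0,0,0,0,0]
  ]
}}

```text
clock: 18.57
eef_pos: [0.5281, -0.2753, 0.2163]
tool_rot: [0.742, 0.671, 0.0, -0.0]
ft_force: [0.9, 0.6, -0.8]
grip_width: 0.0854
grasp_force: 0.0
```

```bash
python3 - <<'E'
from h import *
st();a=bot.camera("wrist");b=bot.camera("top")
C=np.zeros((384,800,3),np.uint8);C[:,:512]=a;C[:350,512:800]=cv2.resize(b[60:235,85:229],None,fx=2,fy=2);cv2.imwrite("pics/end.png",C)
E
```

```text
t 18.57 TCP slot x -363.3 y 0.6 z 216.3 mm yawerr -0.19 tilt [ 0.01 -0.02] | F along 0.64 lat -0.83 z -0.78 grip 0.0
```

View pics/end.png

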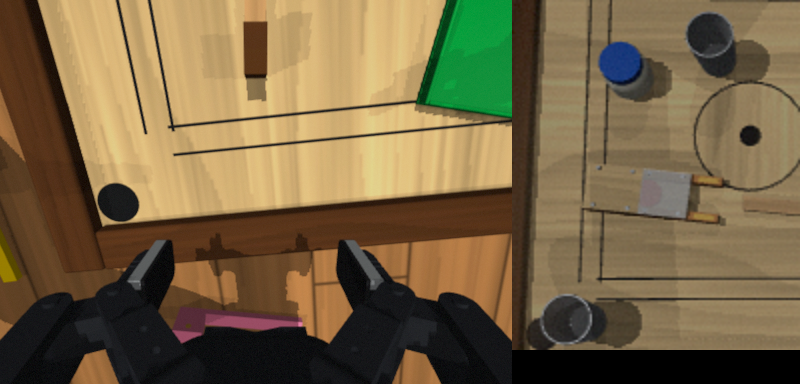

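The last picture shows the striker deep under the roof at (652,190), partly hidden by the plywood. The stick lies flat and clear of the slot, with its nose at (745,203) and handle at (256,48). Everything else is where it was.

```bash
python3 -c "from h import *;print(bot.job_done())"
```

```text
the job is handed in; nothing more can be done
None
```

The job is handed in: the striker went past the catch and was pressed against the buffer at about 8 N for roughly 0.7 s, and the stick was drawn out and laid flat on the board, with nothing else moved, in about 19 s.

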